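Hold the lockbox open with its key

TASK

Take the red-headed key out of its wooden stand, push it fully home into the keyway in the lid of the blue lockbox (the pins are sticky: do not ram it, press moderately and wiggle it a little if it stalls), then turn it a quarter turn clockwise up to the stop so that the locking bar is drawn back. The lock is sprung and turns back by itself, so finish while still gripping the key, keeping it pushed in and turned; do not knock about the tape measure, staple box, red marker or parcel.

Things in the scene. Friction and masses are not known exactly. Their poses are not given: they have to be found in the camera images.
- key_grip (a point): Centre of the loose key's red plastic head: 10 mm thick along x, 32 mm wide along y, 46 mm tall along z (23 mm up and down from here). Under it a steel collar 16 x 30 x 6 mm, underside 29 mm below this point, then the blade. Starts upright, blade down, in the stand, resting on the collar with 1 mm play each side of the blade. About 60 g; alike after a half turn about z.
- key_tip (a point): Lower end of the key's blade, 63 mm below the centre of its head; same axes as key_grip. The blade is 5 mm thick (x), 20 mm wide (y) and 34 mm long below the collar, tapering over its last 14 mm to a tip 2 x 8 mm.
- keyway (a point): Centre of the keyway's mouth, on the axis and flat face of the round brass lock plug in the lockbox's lid, 93 mm above the table. z up; slot 7 mm along x, 22 mm along y, 37 mm deep; axes turn with the plug. Home, the collar sits on the face, tip 34 mm below this point. Two sticky sprung pins reach 4.5 mm into the slot: from its +y end 10 mm down, from its -y end 18 mm down.
- lock_plug (a joint): Turn of the lock plug in rad: 0 at rest (every start), grows clockwise seen from above, stop at 1.5. A spring turns it back, 0.04 N m at rest to 0.12 N m at the stop. The key has about 0.15 rad play in the slot, so turn it a little farther than the plug. 10 to 20 N drives the blade past the pins, less if wiggled along the slot's y. The brass locking bar is drawn 16 mm by the turn.
- lockbox: Blue steel box with grey lid, 150 mm (x) by 200 mm (y), 90 mm tall, fixed; origin at the centre of its underside; yaw within 0.35 rad. The keyway is on its lid, 30 mm to +y of its centre; the locking bar with guides and keeper stands up to 23 mm above the lid, from 30 to 110 mm to -y of its centre. A bar handle stands out 45 mm from its -x face.
- key_stand: Wooden block 50 x 60 mm, top 52 mm above the table, on a steel foot plate 90 x 100 x 6 mm; fixed. Origin at the centre of the underside. The key's slot is at its centre, long side along y.
- tape_measure: Bystander: yellow tape measure 62 x 71 x 42 mm, origin at the centre of its underside.
- staple_box: Bystander: small blue box 34 x 58 x 22 mm, origin at the centre of its underside.
- marker_red: Bystander: white marker with a red cap, 17 x 135 x 19 mm, origin at the centre of its underside, long side along y.
- parcel: Bystander: small brown carton 66 x 128 x 48 mm, origin at the centre of its underside, long side along y.
Not all that is in view belongs to the job. Leave any yellow look-alike of the part that bears key_grip alone.

How it is judged:
By the outcome, as a careful person would: the job done as asked, in the order asked, and still so for the second after the job is handed in, while the arm keeps its last pose, push and grip.
It also fails if it takes over 48 s, if anything falls off the work surface, if the arm or the gripper's body presses on something with over 40 N, if the wrist force passes 120 N, or if a joint passes its speed limit or range.

ROBOT

A 6-joint arm with a two-finger parallel gripper is mounted at the origin on a cart in front of the work surface, level with it; the furniture and walls round the work are solid. World frame = base frame: x ahead of the robot, y to its left, z up, the work surface at z = 0. Lengths are in m, angles in rad, forces in N, time in s.
With the tool pointing down it reaches from about 0.325 to 0.9 m from the base axis. Payload 6.1 kg.
Tool frame: the origin (TCP) lies midway between the tips of the shut fingers; the grasp point (between the pads) lies 19 mm behind it; x points along the fingers, y is the direction in which the jaws open and shut, and the axes are right-handed (so a half turn about x gives the same grasp; the last joint's range is limited). The gripper opens to 85 mm and grips with 20 to 120 N. Pads are 22 mm wide; open, the fingers measure 114 mm over their backs; the gripper's body (76 mm by 85 mm) begins 54 mm behind the grasp point. The pads swing forward as they close: fully open they stand 13 mm farther back than shut.
Start: joints at [1.034, 0.22, 1.526, -0, 1.395, -0.126], TCP at [0.25, 0.573, 0.231] pointing down, gripper open.
Joint ranges: [-2.98, 2.98], [-0.91, 2.08], [0.09, 2.57], [-1.24, 4.39], [0.2, 2.65], [-2.68, 2.68]. Speed limits (rad/s): [2.57, 2.57, 3.01, 3.14, 3.14, 3.14].

INTERFACE

Orientations are given as [roll, pitch, yaw] about the fixed x, y, z axes, in that order (R = Rz(yaw) Ry(pitch) Rx(roll)).
In Python, from plant import movep, move_l, set_joints, gripper_to, hold, inverse_kinematics, observe, get_image, get_calibration, Unreachable, job_done gives the robot as it stands. Calls block until the motion is done:
- movep(position, orientation): joint-space move of the TCP to a pose.
- move_l(position, feed=0.15, rotation=None, max_force=None): straight line of the TCP; rotation=None keeps the orientation; feed is the mean speed in m/s. With max_force (N) it stops when the force on the tool has changed by that much, and returns True; else False.
- set_joints(angles): joint-space move.
- gripper_to(opening, f_grip=None): finger opening in m; f_grip is the grip in N (None keeps the last); returns when the fingers have stopped.
- hold(seconds).
- inverse_kinematics(position, orientation): joint angles nearest the present ones, or None.
- observe(): the state.
- get_image(name): name is "scene" or "top"; returns (picture, depth): 400x640x3 uint8, red, green, blue; 400x640 float32, m along the optical axis (not along the pixel's ray), 0 where there is no reading.
- get_calibration(name): a dict with "intrinsics" (3x3 intrinsics, pixels), "world_from_camera" (4x4, takes a point from camera to world coordinates). Camera axes: x right, y down, z forward; pixel columns grow to the right and rows downward; lengths in m; the calibration is good to about 2 mm. A picture is of the moment at which its call begins. get_calibration takes no time and is no camera call.
A pose or a line that the arm cannot do raises Unreachable and nothing moves.
- job_done(): hands the job in, once; it reports no verdict.
The state is a dict: "time_s": time; "q": joint angles; "joint_velocities": joint speeds; "joint_torque": joint torques, N m; "eef_pos": TCP position; "tcp_rot": TCP orientation; "ft_force": force on the tool from outside, world axes, zero at the start; "torque": the same for the moment, N m; "opening": finger opening in m.
Only numpy, scipy, OpenCV 4.12 (cv2) and the standard library are available. Lean on these libraries where they do the work, as an engineer would, in place of code of your own. Each camera call takes 0.05 s, during which the arm holds its last target. There are 200 camera calls.

## Working session

There is one attempt and no reset: what is moved stays moved. The work goes in short steps, each a Python script; the robot and the scene stay as the last script left them, time stands still between calls to the robot, and variables do not carry over. Pictures are saved under pics/ and viewed, on a budget of 10 in all, crops included, one or two more only if the job needs it, and the job is handed in when it is done.

```bash
mkdir -p pics; ls; python3 - <<'E'
from plant import *
import numpy as np, cv2
for n in("top","scene"):
    p,d=get_image(n); c=get_calibration(n)
    cv2.imwrite(f"pics/{n}0.png",p[:,:,::-1]); np.savez(f"{n}0.npz",p=p,d=d,K=c["intrinsics"],T=c["world_from_camera"])
    print(n,np.round(c["intrinsics"],1).tolist(),np.round(c["world_from_camera"],3).tolist())
print(observe())
E
```

```text
pics
top [[510.3, 0.0, 318.9], [0.0, 510.3, 193.7], [0.0, 0.0, 1.0]] [[-0.006, -0.987, 0.158, 0.444], [-1.0, 0.006, -0.003, -0.002], [0.002, -0.158, -0.987, 1.209], [0.0, 0.0, 0.0, 1.0]]
scene [[453.4, 0.0, 322.2], [0.0, 453.4, 199.9], [0.0, 0.0, 1.0]] [[0.457, -0.552, 0.698, -0.092], [-0.889, -0.304, 0.342, -0.348], [0.023, -0.776, -0.63, 0.719], [0.0, 0.0, 0.0, 1.0]]
{'time_s': 0.1, 'q': array([ 1.03388209e+00,  2.21149717e-01,  1.52750576e+00, -3.93560612e-05,
        1.39472499e+00, -1.26076994e-01]), 'joint_velocities': array([ 0.00069213, -0.00148337, -0.00092797, -0.00059073,  0.00138138,
        0.00033801]), 'joint_torque': array([ 1.33613594e-03, -4.98240995e+01, -3.90545762e+01, -1.18616617e-04,
        5.68914867e-03,  3.13974544e-05]), 'eef_pos': array([0.2493253 , 0.57250752, 0.23030234]), 'tcp_rot': array([-1.67521048,  1.56900809, -2.08604079]), 'ft_force': array([-0.10926075, -0.151442  ,  0.29809492]), 'torque': array([ 0.01506891,  0.01671231, -0.02804499]), 'opening': 0.08546080955232957}
```

View pics/top0.png

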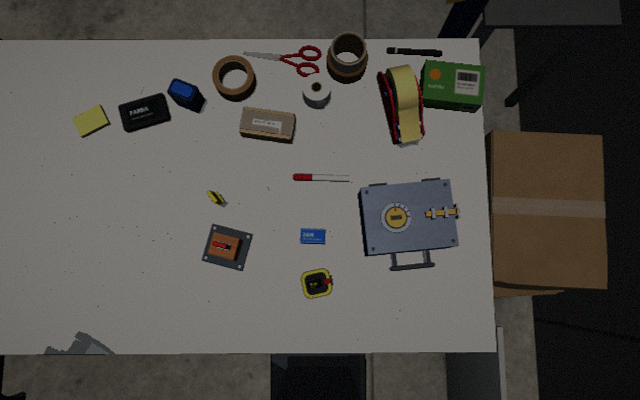

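View pics/scene0.png

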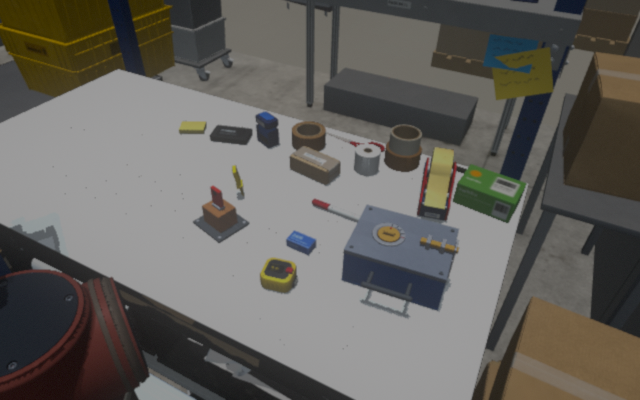

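The top view shows the red key in its stand at about (222,246), a yellow look-alike at (216,198), and the lockbox plug at (397,217) with the bar at (442,212). Next I'll measure these from the depth data and view an enlarged composite.

```bash
cat > h.py <<'E'
import numpy as np, cv2
def pts(p,d,K,T):
    v,u=np.mgrid[:d.shape[0],:d.shape[1]]
    c=np.stack([(u-K[0,2])/K[0,0]*d,(v-K[1,2])/K[1,1]*d,d],-1)
    return c@T[:3,:3].T+T[:3,3]
def rect(P):
    (c,s,a)=cv2.minAreaRect(P[:,:2].astype(np.float32)*1000)
    return np.round(c,1),np.round(s,1),round(a,1)
E
python3 - <<'E'
from h import *
ims=[]
for n,boxes in(("top",[(195,215,260,275),(350,170,470,280)]),("scene",[(190,175,255,240),(340,195,470,300)])):
    f=np.load(n+"0.npz"); p,d=f["p"],f["d"]; W=pts(p,d,f["K"],f["T"]); hsv=cv2.cvtColor(p,cv2.COLOR_RGB2HSV).astype(int)
    H,S,V=[hsv[...,i] for i in range(3)]
    def m(b): 
        k=np.zeros(d.shape,bool);k[b[1]:b[3],b[0]:b[2]]=1;return k&(d>0)
    a,b=boxes
    print(n)
    for nm,k in (("red",m(a)&((H<5)|(H>174))&(S>170)&(W[...,2]>.06)),("redtop",m(a)&(W[...,2]>.097)),("block",m(a)&(abs(W[...,2]-.052)<.006)),
      ("foot",m(a)&(abs(W[...,2]-.005)<.006)&(V<140)),("lid",m(b)&(abs(W[...,2]-.09)<.008)),("brass",m(b)&(H>10)&(H<30)&(S>110)&(W[...,2]<.1)&(W[...,2]>.08)),("bar",m(b)&(W[...,2]>.1))):
        P=W[k]
        if len(P)>5: print(nm,len(P),np.round(np.median(P,0),4),np.round(P.min(0),3),np.round(P.max(0),3),rect(P))
    for q in boxes: ims.append(cv2.resize(p[q[1]:q[3],q[0]:q[2],::-1],(390,290),interpolation=cv2.INTER_CUBIC))
cv2.imwrite("pics/c1.png",np.vstack([np.hstack(ims[:2]),np.hstack(ims[2:])]))
E
```

```text
top
red 62 [0.51   0.209  0.1026] [0.504 0.196 0.06 ] [0.516 0.227 0.106] (array([511.3, 211.6]), array([30.7,  8.2]), 73.9)
redtop 66 [0.512  0.2125 0.1028] [0.505 0.198 0.098] [0.519 0.228 0.106] (array([511.7, 213. ]), array([31.7,  9.9]), 75.6)
block 495 [0.5103 0.2102 0.0513] [0.481 0.178 0.046] [0.542 0.248 0.058] (array([511.8, 212.6]), array([60.6, 49.9]), 74.8)
foot 1970 [0.517  0.2059 0.0024] [ 0.448  0.136 -0.001] [0.587 0.29  0.011] (array([517.6, 212.6]), array([154.3, 139.4]), 89.9)
lid 5983 [ 0.5698 -0.1992  0.0894] [ 0.489 -0.309  0.082] [ 0.66  -0.096  0.098] (array([ 575.3, -204. ]), array([156.2, 203.9]), 5.3)
brass 312 [ 0.5713 -0.1749  0.0923] [ 0.548 -0.305  0.08 ] [ 0.59  -0.152  0.1  ] (array([ 566.5, -228.5]), array([152.5,  42. ]), 87.6)
bar 258 [ 0.5788 -0.2766  0.1052] [ 0.565 -0.308  0.1  ] [ 0.597 -0.236  0.115] (array([ 581. , -272.2]), array([30.8, 71.9]), 1.5)
scene
redtop 60 [0.5104 0.2084 0.1025] [0.504 0.194 0.097] [0.52  0.226 0.106] (array([512.4, 210.4]), array([32.2, 10.7]), 77.4)
block 370 [0.5051 0.2039 0.0521] [0.482 0.174 0.046] [0.635 0.247 0.058] (array([558. , 207.6]), array([ 70.5, 150.1]), 86.4)
foot 700 [0.4924 0.1916 0.0059] [ 0.46   0.152 -0.001] [0.683 0.321 0.011] (array([561.3, 251.9]), array([247.9, 128.2]), 40.4)
lid 5279 [ 0.5593 -0.2056  0.0905] [ 0.488 -0.312  0.082] [ 0.66  -0.1    0.098] (array([ 574.6, -207.8]), array([154.9, 207.7]), 5.6)
brass 236 [ 0.5704 -0.1756  0.0932] [ 0.549 -0.288  0.086] [ 0.59  -0.155  0.1  ] (array([ 564.6, -220. ]), array([132.4,  40. ]), 83.9)
bar 284 [ 0.5782 -0.2799  0.1048] [ 0.566 -0.312  0.1  ] [ 0.6   -0.239  0.115] (array([ 578.5, -275.6]), array([33.9, 72.7]), 9.0)
```

View pics/c1.png

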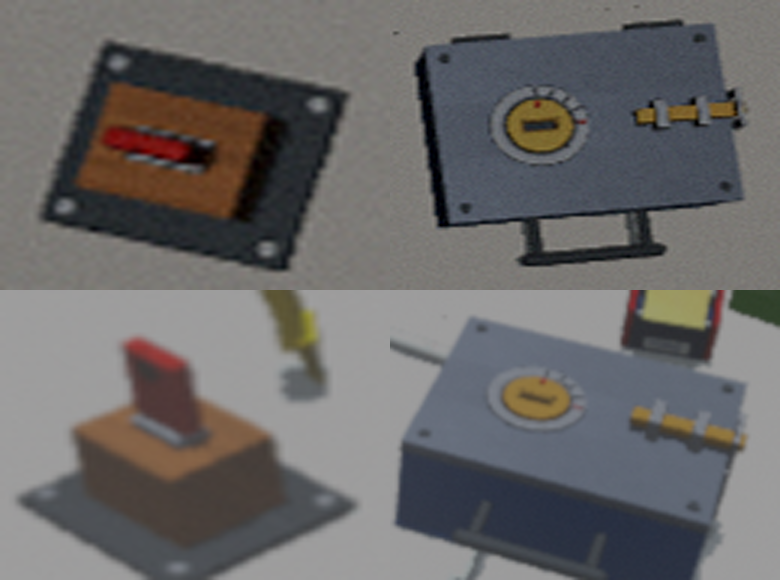

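The composite shows the red key upright in its stand, its long side near 75° from x. The box is yawed about +5°, with the slot along the box's y. I'll refine the key and plug by intersecting rays at the known heights, and check the wrist range.

```bash
cat >> h.py <<'E'
from scipy.spatial.transform import Rotation as Ro
import warnings; warnings.filterwarnings("ignore")
def rpy(yaw):  # tool down, jaw (tool y) along world direction yaw
    c,s=np.cos(yaw),np.sin(yaw)
    return Ro.from_matrix(np.array([[0,c,s],[0,s,-c],[-1,0,0]])).as_euler('xyz')
def ray(uv,z,K,T):
    uv=np.asarray(uv,float).reshape(-1,2); r=np.c_[(uv-K[[0,1],[2,2]])/K[[0,1],[0,1]],np.ones(len(uv))]@T[:3,:3].T
    return T[:3,3]+r*((z-T[2,3])/r[:,2])[:,None]
E
python3 - <<'E'
from h import *
from plant import *
for n,b,kb in(("top",(375,195,420,240),(195,215,260,275)),("scene",(370,222,408,248),(190,175,255,240))):
    f=np.load(n+"0.npz"); p,d,K,T=f["p"],f["d"],f["K"],f["T"]; W=pts(p,d,K,T); hsv=cv2.cvtColor(p,cv2.COLOR_RGB2HSV).astype(int)
    H,S,V=[hsv[...,i] for i in range(3)]
    k=np.zeros(d.shape,bool);k[b[1]:b[3],b[0]:b[2]]=1
    k&=(H>10)&(H<30)&(S>110)
    v,u=np.nonzero(k); P=ray(np.c_[u,v],.093,K,T)
    hull=cv2.convexHull((P[:,:2]*1e3).astype(np.float32)); print(n,"plug",cv2.fitEllipse(hull),cv2.minEnclosingCircle(hull))
    cx,cy=P[:,:2].mean(0)
    # dark slot inside plug
    v,u=np.mgrid[b[1]:b[3],b[0]:b[2]]; Q=ray(np.c_[u.ravel(),v.ravel()],.093,K,T); g=V[b[1]:b[3],b[0]:b[2]].ravel()
    c=np.array(cv2.fitEllipse(hull)[0])/1e3; s=(np.hypot(*(Q[:,:2]-c).T)<.014)&(g<95)
    print("slot",s.sum(),rect(Q[s]),Q[s].mean(0))
    k=np.zeros(d.shape,bool);k[kb[1]:kb[3],kb[0]:kb[2]]=1;k&=(W[...,2]>.097)&((H<8)|(H>172))
    v,u=np.nonzero(k);P=ray(np.c_[u,v],.104,K,T);print("keytop",rect(P),P.mean(0))
    k=np.zeros(d.shape,bool);k[160:285,345:475]=1;k&=abs(W[...,2]-.09)<.004
    if n=="top":print("lid",rect(W[k]))
for ky in(-.257,-.257+np.pi):
    q=inverse_kinematics([.5115,.2115,.062],rpy(ky)); print(ky,q)
for ly in(.095,.095+np.pi):
    for t in(0,-1.75): print(ly+t,inverse_kinematics([.569,-.1745,.103],rpy(ly+t)))
E
```

```text
top plug ((568.9148559570312, -173.61509704589844), (43.45833969116211, 44.61642074584961), 0.5410528779029846) ((569.1226196289062, -173.89796447753906), 22.66566276550293)
slot 52 (array([ 569.5, -173.4]), array([24.3,  8.8]), 89.7) [ 0.56952429 -0.17394988  0.093     ]
keytop (array([511.4, 211.9]), array([30.1,  9.8]), 75.7) [0.51157819 0.21194395 0.104     ]
lid (array([ 575. , -204.1]), array([154.6, 203.8]), 5.2)
scene plug ((569.835693359375, -174.902099609375), (41.532440185546875, 42.021968841552734), 14.473444938659668) ((569.91357421875, -175.02452087402344), 21.379711151123047)
slot 12 (array([ 569.1, -174.5]), array([ 3.6, 16.5]), 7.8) [ 0.56890518 -0.17431022  0.093     ]
keytop (array([452.9, 185.4]), array([192.2,  81.4]), 32.8) [0.50355234 0.20603091 0.104     ]
-0.257 [ 2.49594553e-01  2.37758209e-01  1.84771956e+00 -4.44089210e-16
  1.05611488e+00  5.06594553e-01]
2.884592653589793 [ 2.49594553e-01  2.37758209e-01  1.84771956e+00 -4.44089210e-16
  1.05611488e+00 -2.63499810e+00]
0.095 [-4.30025488e-01  2.72749023e-01  1.71681226e+00 -4.44089210e-16
  1.15203138e+00 -5.25025488e-01]
-1.655 [-0.43002549  0.27274902  1.71681226  0.          1.15203138  1.22497451]
3.2365926535897933 [-0.43002549  0.27274902  1.71681226  0.          1.15203138  2.61656717]
1.4865926535897933 [-0.43002549  0.27274902  1.71681226  0.          1.15203138 -1.91661814]
```

```bash
python3 - <<'E'
from h import *
from plant import *
o=rpy(-.255); K=[.5116,.212]
movep(K+[.20],o); gripper_to(.045)
print(move_l(K+[.064],feed=.12,max_force=15),observe()["eef_pos"])
gripper_to(.0,f_grip=60); s=observe(); print(s["opening"],s["ft_force"],s["eef_pos"],s["time_s"])
print(move_l(K+[.20],feed=.12,max_force=25)); s=observe(); print(s["opening"],s["ft_force"],s["time_s"])
L=[.5693,-.1742]; movep(L+[.20],rpy(.092)); s=observe(); print(s["opening"],s["ft_force"],s["eef_pos"],s["time_s"])
im=[]
for n,b in(("top",(350,130,450,230)),("scene",(340,145,440,245))):
    p,d=get_image(n); np.savez(n+"1.npz",p=p,d=d); im.append(cv2.resize(p[b[1]:b[3],b[0]:b[2],::-1],(400,400),interpolation=cv2.INTER_CUBIC))
cv2.imwrite("pics/c2.png",np.hstack(im))
E
```

```text
False [0.51239741 0.21222965 0.06495175]
0.009357422696838827 [-1.74882949e-03  3.34247375e-01  4.25570957e+00] [0.5121343  0.21214831 0.06470162] 3.9083
False
0.00908570305732389 [-0.31422359  0.35677651 -1.03446133] 5.1917
0.009306192993664987 [ 0.15390349  0.3044643  -0.86080667] [ 0.56937261 -0.17325106  0.19978427] 6.6417
```

View pics/c2.png

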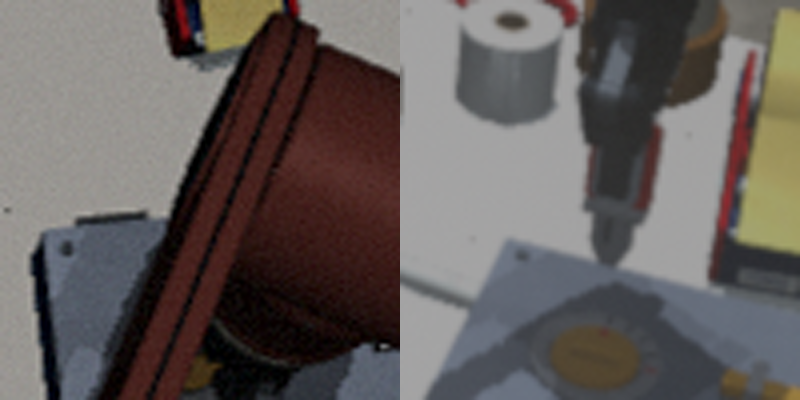

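Key held upright; its tip is at about (392,210) in the scene view and the slot at (392,235). I'll check the tip's xy, then descend with the force guarded.

```bash
python3 - <<'E'
from h import *
from plant import *
f=np.load("scene0.npz");K,T=f["K"],f["T"]; print(ray([[391.8,209.5],[392.8,211]],.153,K,T)); g=np.load("scene1.npz");W=pts(g["p"],g["d"],K,T)
# collar+blade points
P=W[190:215,375:410].reshape(-1,3);Q=P[(P[:,2]>.15)&(np.hypot(P[:,0]-.57,P[:,1]+.174)<.04)]
for a,b in((.15,.16),(.16,.17),(.17,.18),(.18,.19),(.19,.2)):
    k=Q[(Q[:,2]>=a)&(Q[:,2]<b)]; print(a,len(k),k.mean(0) if len(k) else 0,k[:,:2].min(0) if len(k) else 0,k[:,:2].max(0) if len(k) else 0)
print(observe()["eef_pos"])
L=[.5693,-.1742]
print(move_l(L+[.147],feed=.1,max_force=6),observe()["eef_pos"])
for z in np.arange(.143,.121,-.003):
    r=move_l(L+[z],feed=.03,max_force=7); s=observe(); print(round(z,3),r,np.round(s["eef_pos"],4),np.round(s["ft_force"],1),np.round(s["torque"],2))
    if r: break
print(s["time_s"],s["opening"])
E
```

```text
[[ 0.57431588 -0.17296955  0.153     ]
 [ 0.57099769 -0.17625639  0.153     ]]
0.15 11 [ 0.56932183 -0.174353    0.1569294 ] [ 0.567412   -0.17988304] [ 0.5710723  -0.16917663]
0.16 38 [ 0.56860355 -0.17444013  0.16537857] [ 0.56530036 -0.18381029] [ 0.57336577 -0.16558528]
0.17 46 [ 0.56839666 -0.17441845  0.17533346] [ 0.56603813 -0.18387141] [ 0.57249685 -0.16376683]
0.18 30 [ 0.56611684 -0.1737739   0.1850433 ] [ 0.56167884 -0.18815567] [ 0.56993766 -0.16072541]
0.19 63 [ 0.56511793 -0.17625798  0.19365955] [ 0.56049354 -0.1896799 ] [ 0.57427092 -0.15859556]
[ 0.569533   -0.1729429   0.19995828]
False [ 0.56956727 -0.17421489  0.14727011]
0.143 False [ 0.5694 -0.1743  0.1433] [ 0.  -0.7 -0.4] [ 0.03 -0.02  0.01]
0.14 False [ 0.5691 -0.1741  0.1398] [-0.6  0.  -1. ] [-0.04  0.02 -0.05]
0.137 False [ 0.5691 -0.1741  0.1367] [-0.5  0.1 -0.5] [ 0.05 -0.03 -0.04]
0.134 False [ 0.5692 -0.1741  0.1337] [ 1.4  0.3 -1.3] [-0.05 -0.01 -0.03]
0.131 False [ 0.5694 -0.1742  0.1308] [ 0.4 -0.2 -1.2] [-0.   -0.16  0.01]
0.128 False [ 0.5694 -0.1741  0.1278] [ 1.  -0.2 -0.9] [ 0.   -0.19  0.07]
0.125 False [ 0.5694 -0.1741  0.1248] [ 1.4  0.3 -1.8] [ 0.06 -0.35  0.06]
0.122 False [ 0.5694 -0.1745  0.1219] [ 1.7 -1.7 -1.6] [-0.29 -0.39  0.03]
9.4583 0.009186610745709785
```

The blade is in the slot. Next I'll press with the force guarded, wiggling when it stalls.

```bash
python3 - <<'E'
from h import *
from plant import *
L=np.array([.5693,-.1742]); y=np.array([-np.sin(.092),np.cos(.092)])
z=.1219
for i in range(24):
    w=[0,.0012,-.0012][i%3] if i else 0
    zt=max(z-.003,.1035)
    r=move_l([*(L+w*y),zt],feed=.03,max_force=15); s=observe(); z=s["eef_pos"][2]
    print(i,r,round(zt,4),np.round(s["eef_pos"],4),np.round(s["ft_force"],1),np.round(s["torque"],2),round(s["time_s"],2),round(s["opening"],4))
    if z<.1065 and s["ft_force"][2]>10: break
    if s["time_s"]>22: break
E
```

```text
0 False 0.1189 [ 0.5697 -0.1748  0.1194] [ 1.6 -3.4  2.1] [-0.5  -0.29 -0.01] 9.71 0.0097
1 False 0.1164 [ 0.5693 -0.1735  0.1163] [ 2.3 -3.9 -0.1] [-0.86 -0.44  0.04] 9.96 0.0096
2 False 0.1133 [ 0.5695 -0.1749  0.1134] [1.2 0.6 3.5] [ 0.09 -0.17 -0.02] 10.24 0.0097
3 False 0.1104 [ 0.5696 -0.1739  0.1104] [ 2.9 -0.8  1.7] [-0.02 -0.61  0.05] 10.49 0.0092
4 False 0.1074 [ 0.5693 -0.1731  0.107 ] [ 3.3 -2.2  0.2] [-0.42 -0.72  0.02] 10.75 0.009
5 True 0.104 [ 0.5696 -0.1735  0.1057] [-1.8  2.7  6.6] [ 0.42  0.35 -0.03] 10.96 0.0094
6 False 0.1035 [ 0.5696 -0.1736  0.1056] [-2.6  3.  15.7] [ 0.59  0.6  -0.02] 11.21 0.0091
```

Seated at TCP z 0.1056 (home expected at about 0.1057), with the force rising to 15 N. Now I'll tighten the grip and turn in steps while pressing.

```bash
python3 - <<'E'
from h import *
from plant import *
L=[.5695,-.1742,.1035]
gripper_to(0,f_grip=100)
for a in [0,.2,.4,.6,.8,1.0,1.2,1.35,1.5,1.6,1.65,1.7]:
    movep(L,rpy(.092-a)); s=observe()
    R=Ro.from_euler('xyz',s["tcp_rot"]).as_matrix(); 
    print(a,round(.092-np.arctan2(R[1,1],R[0,1]),3),np.round(s["eef_pos"],4),np.round(s["ft_force"],1),np.round(s["torque"],3),round(s["time_s"],2),round(s["opening"],4))
    if abs(s["torque"][2])>.6: break
im=[]
for n,b in(("top",(350,170,470,280)),("scene",(340,165,470,285))):
    p,d=get_image(n); im.append(cv2.resize(p[b[1]:b[3],b[0]:b[2],::-1],(400,380),interpolation=cv2.INTER_CUBIC))
cv2.imwrite("pics/c3.png",np.hstack(im))
E
```

```text
0 -0.0 [ 0.5697 -0.1735  0.1057] [-3.5  3.1 16.4] [0.641 0.702 0.026] 11.68 0.009
0.2 0.2 [ 0.5701 -0.1734  0.1057] [-2.2  3.7 14.3] [0.653 0.4   0.062] 11.98 0.0091
0.4 0.4 [ 0.5705 -0.1735  0.1057] [-1.3  3.1 13.7] [0.672 0.036 0.069] 12.29 0.009
0.6 0.6 [ 0.5709 -0.1736  0.1057] [ 0.8  2.2 12.5] [ 0.589 -0.111  0.036] 12.6 0.009
0.8 0.8 [ 0.571  -0.1736  0.1057] [ 1.5  3.2 11.9] [ 0.559 -0.237  0.027] 12.91 0.0089
1.0 1.0 [ 0.5711 -0.1738  0.1057] [ 2.2  1.3 10.8] [ 0.485 -0.337  0.083] 13.22 0.0086
1.2 1.2 [ 0.5712 -0.1739  0.1057] [ 2.9  3.1 10.2] [ 0.388 -0.391  0.144] 13.53 0.0091
1.35 1.35 [ 0.5712 -0.174   0.1057] [ 2.5  2.1 10.8] [ 0.319 -0.431  0.091] 13.79 0.0091
1.5 1.5 [ 0.5713 -0.1742  0.1057] [ 2.4  1.9 11.7] [ 0.185 -0.525  0.093] 14.06 0.0091
1.6 1.6 [ 0.5713 -0.1742  0.1057] [ 3.2  1.  11.2] [ 0.215 -0.541  0.127] 14.31 0.0088
1.65 1.649 [ 0.5713 -0.1742  0.1057] [ 2.4  1.4 10.2] [ 0.19  -0.463  0.409] 14.56 0.0089
1.7 1.698 [ 0.5712 -0.1743  0.1057] [ 2.2  1.3 11.3] [ 0.122 -0.321  0.872] 14.81 0.009
```

View pics/c3.png

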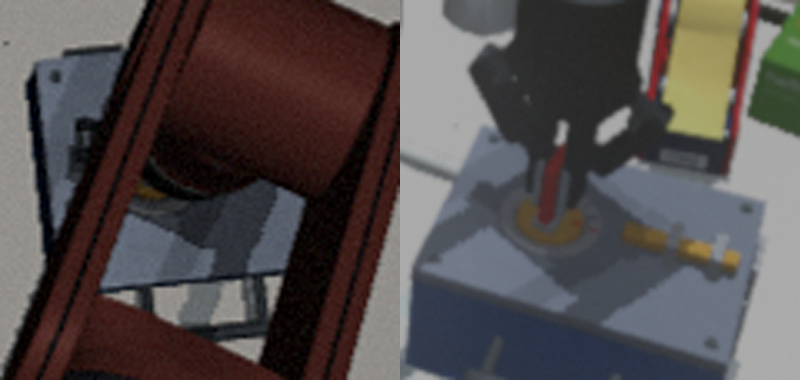

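The view shows the key turned in the plug. The bar's ends have moved in the scene image from about columns 421 and 458 to about 413 and 450. That is about 8 px, or 15–16 mm toward the plug, so the bar is drawn. The moment rose sharply past 1.65 rad, which is the stop. I'll check that it holds, then hand in.

```bash
python3 - <<'E'
from h import *
from plant import *
hold(.7); s=observe(); print(np.round(s["eef_pos"],4),np.round(s["ft_force"],1),np.round(s["torque"],2),round(s["opening"],4),s["time_s"])
if s["torque"][2]>.3 and s["ft_force"][2]>5: job_done(); print("done")
E
```

```text
[ 0.5711 -0.1743  0.1057] [ 2.6  1.2 10. ] [ 0.21 -0.34  0.91] 0.0088 15.6083
the job is handed in; nothing more can be done
done
```

The red-headed key is home in the lockbox, turned to the stop and still gripped. I handed the job in at 15.6 s; no verdict is reported.

- **Insertion:** I gripped the key in its stand, lifted it out and lowered it into the keyway. I pressed with a 15 N limit per step and a ±1.2 mm wiggle along the slot. It bottomed at TCP z 0.1057, against about 0.1057 expected for the collar on the plug face.
- **Turn:** I turned it 1.70 rad clockwise while pressing. The moment jumped past 1.65 rad, which matches the 1.5 rad stop plus the key's play.
- **Last checks:** After a 0.7 s hold it was steady at about 10 N down-force and 0.91 N m against the stop, with the key still gripped. In the scene image the locking bar had moved about 8 px, roughly 15–16 mm towards the plug, against 16 mm expected.
- **Disagreements:** While turning, the TCP settled about 1.5 mm in x from its commanded position, with side forces of only 2–4 N. The lid's depth outline put the plug 3 mm from where direct sighting of the plug did; I used the direct sighting, and the key went in.
- **Not checked:** I took no final picture of the bystanders. The arm passed above them and no unexpected contact force showed.

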